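Clear the scoop and hold the herb chest open

ROBOT

A 7-joint arm with a two-finger parallel gripper is mounted at the origin on the work surface. World frame = base frame: x ahead of the robot, y to its left, z up, the work surface at z = 0. Lengths are in m, angles in rad, forces in N, time in s.
With the tool pointing down it reaches from about 0.4 to 0.875 m from the base axis. Payload 19.3 kg.
Tool frame: the origin (TCP) lies at the very end of the fingers, on their centre line; the grasp point (between the pads) lies 19 mm behind it; z points along the fingers, y is the direction in which the jaws open and shut (so a half turn about z gives the same grasp; the last joint's range is limited). The gripper opens to 85 mm and grips with 20 to 120 N. Pads are 22 mm wide; open, the fingers measure 114 mm over their backs; the gripper's body (76 mm by 85 mm) begins 54 mm behind the grasp point. The pads swing forward as they close: fully open they stand 13 mm farther back than shut.
Start: joints at [-1.359, 0.521, -0.036, 1.599, 0.021, 1.021, -0.113], TCP at [0.174, 0.6, 0.231] pointing down, gripper open.
Joint ranges: [-2.91, 2.91], [-0.3, 2.13], [-1.5, 1.42], [0.17, 2.43], [-1.26, 4.41], [0.16, 1.93], [-2.52, 2.52]. Speed limits (rad/s): [1.89, 1.89, 2.39, 2.39, 3.01, 3.01, 3.01].

INTERFACE

Orientations are given as [roll, pitch, yaw] about the fixed x, y, z axes, in that order (R = Rz(yaw) Ry(pitch) Rx(roll)).
In Python, from workcell import bot, grab_frame, calibration, workorder gives the robot as it stands.
- The arm moves only by the tool move_arm, never from a script. Its arguments are lists of equal length, an entry for each row: "jaw": the closure in counts, from 0 (fully open) to 255 (shut); "dp": the shift along the tool's x, y, z in units of 800 mm (1.0 is 800 mm), a list of three; "rotation": the turn, a rotation vector about the tool's x, y, z in units of pi rad (1.0 is pi rad), a list of three. In form: {"jaw": [jaw, ...], "dp": [[dx, dy, dz], ...], "rotation": [[rx, ry, rz], ...]}. A call has 1 to 10 rows; each row shifts and turns the commanded pose from where the row before left it, along the tool's axes as they then stand; what a row does not reach is not made up. A row lasts 1/8 s, in which the tool goes at most 62.5 mm and 10.7 degrees, less where a joint would pass 70% of its speed; a pose out of reach is approached as far as the arm can. A call with a number of a shift or a turn outside -1 to 1 is refused whole. A call with a gripper value outside its range is refused whole. The fingers move at their own pace and stop on an object; "squeeze" is the grip in N (left out, the last holds). Time passes only in rows, so rows that do not move let the fingers close. It gives the time, the measured TCP pose, the force and the opening at its end, in the units of the state.
- bot.observe(): the state, without advancing time (a new reading comes with each control period).
- grab_frame(name): name is "scene" or "side" or "wrist"; returns the picture (384x512x3 uint8, blue, green, red); there is no depth.
- calibration(name): a dict with "camera_matrix" (3x3 intrinsics, pixels), "dist" ([k1, k2, p1, p2, k3] as OpenCV has them; the pictures are not rectified), "T" (4x4, takes a point from camera to world coordinates). Camera axes: x right, y down, z forward; pixel columns grow to the right and rows downward; lengths in m; the calibration is good to about 2 mm. A picture is of the moment at which its call begins: read the wrist's pose just before it. calibration takes no time and is no camera call; for the wrist camera it gives the pose at the moment of the call.
- workorder.job_done(): hands the job in, once; it reports no verdict.
The state is a dict: "clock": time; "qpos": joint angles; "qd": joint speeds; "joint_efforts": joint torques, N m; "position": TCP position; "tool_rot": TCP orientation; "force": force on the tool from outside, world axes, zero at the start; "moment": the same for the moment, N m; "grip_width": finger opening in m.
Only numpy, scipy, OpenCV 4.12 (cv2) and the standard library are available. Lean on these libraries where they do the work, as an engineer would, in place of code of your own. Each camera call takes 0.05 s, during which the arm holds its last target. There are 200 camera calls.

TASK

Take the scoop off the lid of the herb chest and set it down (do not drop it) on the counter scale, its bowl flat in the middle of the steel pan; the lid must stay shut until the scoop is there. Then raise the chest's lid by its brass pull and hold it open at 60 degrees from closed (give or take 6), without letting it fall shut: it will not stay up by itself, so finish while still holding it there. Leave the jars, bottles, carton, mortar and brass weight on the counter where they are.

Things in the scene. Friction and masses are not known exactly. Their poses are not given: they have to be found in the camera images.
- chest: Pine herb chest, fixed to the counter, 160 (x) x 200 (y) x 90 mm high without its lid. Origin: centre of its underside. Its own -x side is the front (two sham drawer fronts), its +x side carries the lid's hinge. It stands upright, turned about the vertical by up to 0.3 rad.
- lid (a joint): Hinge of the chest's teal lid in rad: 0 closed, growing as the front edge rises; 60 degrees = 1.047. Free hinge, range 0 to 1.9, no spring: the lid (about 0.4 kg) falls shut from anywhere below about 1.5. Lid plate 165 (x) x 206 (y) x 12 mm, its top face 102 mm above the counter when closed.
- lid_hinge (a point): Point on the hinge axis, middle of its length: 80 mm behind (+x of) the chest's centre, 90 mm above the counter. The axis is level, along the chest's own y. The point's axes turn with the lid and equal the chest's when closed.
- lid_pull (a point): Grip point in the middle of the brass pull, a flat tongue 24 mm wide (chest's y) x 13 thick, standing out 55 mm from the middle of the lid's front edge. The point is 195 mm from the hinge axis towards the chest's -x; closed, 96.5 mm above the counter. Free space below it. Pinch from above, fingers closing along the chest's y; it pivots between them as the lid rises.
- scoop: Aluminium scoop, wooden handle, 0.14 kg, loose on the closed lid (origin 102 mm above the counter). Flat-bottomed bowl 80 (x) x 56 (y) x 32 mm high, open at +x; origin: middle of the bowl's underside; z up. Handle: round rod 16 mm thick along the scoop's x, from x = -38 to -126 mm, its axis 30 mm above the underside. Rests level on its bowl alone.
- scoop_grip (a point): Point on the axis of the scoop's handle, 66 mm behind (-x of) the scoop's origin and 30 mm above its underside; good for a grip from above with the fingers closing along the scoop's y.
- pan (a point): Middle of the floor of the round steel pan on the white counter scale (body 200 x 190 x 48 mm, fixed). The flat floor is 64 mm above the counter, about 90 mm in radius; the rim flares to 105 mm radius and stands 10 mm above the floor. The pan does not move.
- herb_jar: Bystander: amber glass jar, 68 mm across, 130 high, at the back. Origin: centre of its underside.
- green_bottle: Bystander: green glass bottle, 56 mm across, 150 high, at the back. Origin: centre of its underside.
- white_bottle: Bystander: white bottle, 50 mm across, 90 high, on the left. Origin: centre of its underside.
- blue_bottle: Bystander: blue bottle, 54 mm across, 100 high, on the left. Origin: centre of its underside.
- carton: Bystander: yellow and green carton, 60 x 90 x 110 mm high, on the right. Origin: centre of its underside.
- mortar: Bystander: white ceramic mortar bowl, 100 mm across, 70 high, on the right. Origin: centre of its underside.
- weight: Bystander: brass weight, 36 mm across, 44 high, in front between chest and scale. Origin: centre of its underside.
Not all that is in view belongs to the job. Leave any pink or turquoise look-alike of the scoop alone.

How it is judged:
By the outcome, as a careful person would: the job done as asked, in the order asked, and still so for the second after the job is handed in, while the arm keeps its last pose, push and grip.
It also fails if it takes over 59 s, if anything falls off the work surface, if the arm or the gripper's body presses on something with over 40 N, if the wrist force passes 120 N, or if a joint passes its speed limit or range.

## Working session

There is one attempt and no reset: what is moved stays moved. The work goes in short steps, Python scripts to look and compute and a tool call to move; the robot and the scene stay as the last step left them, time stands still between calls to the robot, and variables do not carry over. Pictures are saved under pics/ and viewed, about 8 in all and at most 12, crops included, and the job is handed in when it is done.

Besides the shell and the picture viewer there is one more tool, called after "Call:" as name(argument=value, ...) on one line, values as JSON. move_arm: Moves the arm, as the interface text tells. Shifts and turns lie within -1 to 1; 1 stands for 800 mm of shift or pi rad of turn. Its arguments: {"type":"object","properties":{"jaw":{"type":"array","items":{"type":"number"}},"dp":{"type":"array","items":{"type":"array","items":{"type":"number","minimum":-1,"maximum":1}}},"rotation":{"type":"array","items":{"type":"array","items":{"type":"number","minimum":-1,"maximum":1}}},"squeeze":{"type":"number"}},"required":["jaw","dp","rotation"]}

```bash
ls; mkdir -p pics; python3 - <<'E'
from workcell import bot, grab_frame, calibration
import cv2, numpy as np
s=bot.observe(); print(s)
for n in("scene","side"):
    im=grab_frame(n); cv2.imwrite(f"pics/{n}0.png",im); c=calibration(n); print(n,c)
E
```

```text
pics
{'clock': 0.0, 'qpos': array([-1.35919992,  0.52202496, -0.03632915,  1.59997325,  0.02120465,
        1.02112459, -0.11282318]), 'qd': array([ 0.00045717, -0.00012314,  0.00076045, -0.00195994, -0.00117957,
       -0.00025926, -0.00097022]), 'joint_efforts': array([-5.37048836e-04, -9.27096319e+01,  1.97959967e+00, -3.69957340e+01,
        1.79781258e-02,  7.84316508e-03,  2.26314839e-06]), 'position': array([0.17374452, 0.60002049, 0.23073134]), 'tool_rot': array([-3.14045083e+00,  8.51059112e-05,  2.85976646e+00]), 'force': array([ 0.59109153,  0.81501677, -0.06192281]), 'moment': array([ 0.00498522, -0.00983633,  0.03250893]), 'grip_width': 0.08530451263449534}
scene {'camera_matrix': array([[445.33024677,   0.        , 256.96613675],
       [  0.        , 445.33024677, 194.16084409],
       [  0.        ,   0.        ,   1.        ]]), 'dist': array([0.02472157, 0.        , 0.        , 0.        , 0.        ]), 'T': array([[-0.84249104,  0.35858957, -0.40202285,  1.13604819],
       [ 0.53839798,  0.53506422, -0.65102526,  0.95940443],
       [-0.01834282, -0.76493124, -0.64385071,  1.04035735],
       [ 0.        ,  0.        ,  0.        ,  1.        ]])}
side {'camera_matrix': array([[391.94177243,   0.        , 253.40900969],
       [  0.        , 391.94177243, 194.29406028],
       [  0.        ,   0.        ,   1.        ]]), 'dist': array([-0.00025432,  0.        ,  0.        ,  0.        ,  0.        ]), 'T': array([[ 9.99089207e-01, -3.19571668e-02,  2.82753609e-02,
         5.16292897e-01],
       [-4.26697239e-02, -7.51753455e-01,  6.58062335e-01,
        -7.89555549e-01],
       [ 2.26292379e-04, -6.58669479e-01, -7.52432367e-01,
         9.83886299e-01],
       [ 0.00000000e+00,  0.00000000e+00,  0.00000000e+00,
         1.00000000e+00]])}
```

View pics/scene0.png

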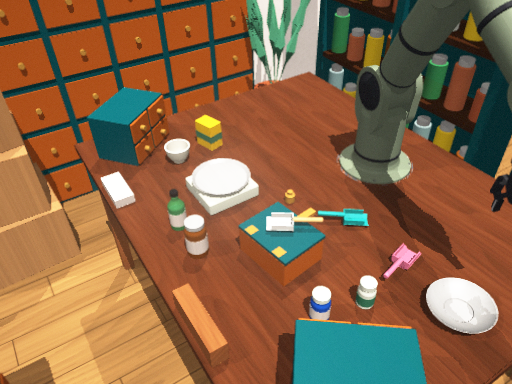

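View pics/side0.png

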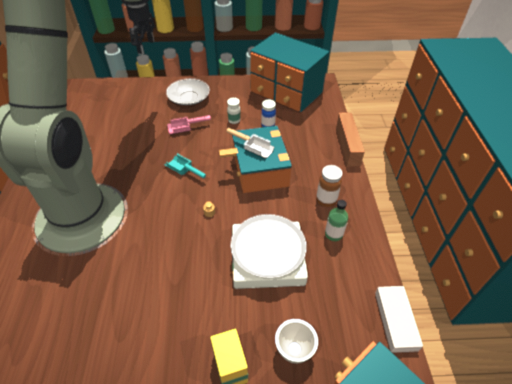

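The scene view shows the chest lid at about (281,235), the scoop at (290,221) and the pan at (221,177). In the side view they are at (262,148), (255,142) and (268,246). I'll zoom in on both.

```bash
python3 - <<'E'
import cv2, numpy as np
a=cv2.imread("pics/scene0.png")[190:290,225:345]; b=cv2.imread("pics/side0.png")[115:215,205:305]
a=cv2.resize(a,None,fx=5,fy=5,interpolation=cv2.INTER_CUBIC)
b=cv2.resize(b,None,fx=5.5,fy=5.5,interpolation=cv2.INTER_CUBIC)
cv2.imwrite("pics/ca.png",a);cv2.imwrite("pics/cb.png",b)
E
```

```text
(no output)
```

View pics/ca.png

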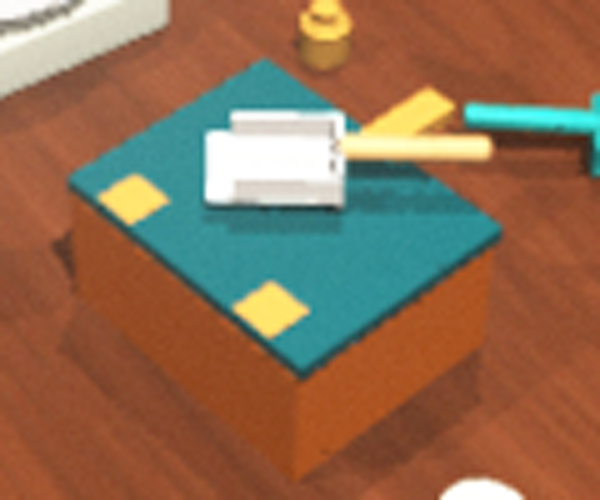

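View pics/cb.png

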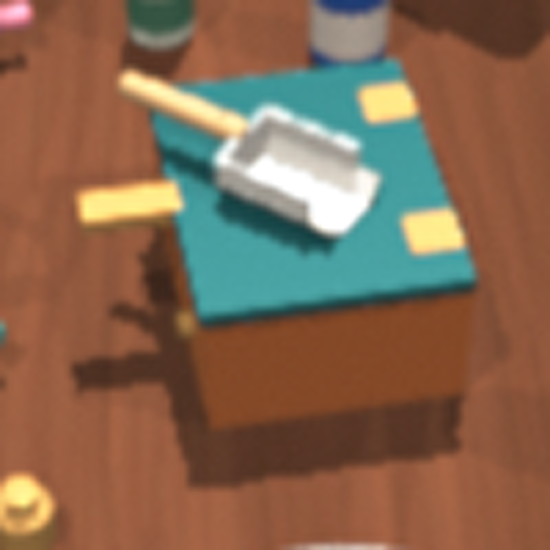

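```bash
cat > h.py <<'E'
import cv2, numpy as np
from scipy.optimize import least_squares
from scipy.spatial.transform import Rotation as R
from workcell import calibration
def proj(P,c):
    Ti=np.linalg.inv(c["T"]); return cv2.projectPoints(np.asarray(P,float).reshape(-1,1,3),cv2.Rodrigues(Ti[:3,:3])[0],Ti[:3,3],c["camera_matrix"],c["dist"])[0][:,0]
def ray(uv,c,z):
    n=cv2.undistortPoints(np.array(uv,float).reshape(-1,1,2),c["camera_matrix"],c["dist"])[:,0]
    d=np.c_[n,np.ones(len(n))]@c["T"][:3,:3].T; o=c["T"][:3,3]
    return o+d*((z-o[2])/d[:,2])[:,None]
def place(p,L,z): return np.array(L)@R.from_euler('z',p[2]).as_matrix().T+[p[0],p[1],z]
def fit(views,z,p0):  # views: (calib, local pts, pixels)
    f=lambda p:np.concatenate([(proj(place(p,L,z),c)-np.array(u)).ravel() for c,L,u in views])
    return least_squares(f,p0,loss='soft_l1')
E
python3 - <<'E'
from h import *
S=calibration("scene"); D=calibration("side")
cs=lambda l:[((x+.5)/5-.5+225,(y+.5)/5-.5+190) for x,y in l]
cd=lambda l:[((x+.5)/5.5-.5+205,(y+.5)/5.5-.5+115) for x,y in l]
# lid: local to hinge x in [-165,0]
a=cs([(70,180),(265,58),(502,232),(303,372)]); b=cd([(152,88),(400,62),(475,283),(203,315)])
print(ray(a,S,.102).round(3)); print(ray(b,D,.102).round(3))
L=np.array([[0,-103,0],[-165,-103,0],[-165,103,0],[0,103,0]])/1e3; M=L[[2,3,0,1]]
r=fit([(S,L,a),(D,M,b)],.102,[.6,.2,0]); print("hinge",r.x,r.fun.round(1))
print("pull grip",place(r.x,[[-.195,0,0]],.0965))
# pull tip for check
print("tip", proj(place(r.x,[[-.222,0,.0]],.103),S), cs([(430,88),(456,107)]), proj(place(r.x,[[-.222,0,.0]],.103),D), cd([(76,195),(80,222)]))
sp=np.array([[-126,0,30],[-40,0,30],[-40,28,0],[40,28,0]])/1e3; su=cs([(491,148),(343,147),(343,207),(205,205)])
dp=np.array([[-126,0,30],[-40,0,30],[-40,-28,0],[40,-28,0]])/1e3; du=cd([(124,80),(240,128),(219,182),(330,236)])
r=fit([(S,sp,su),(D,dp,du)],.102,[.6,.2,-.6]); print("scoop",r.x,r.fun.round(1)); print("grip",place(r.x,[[-.066,0,.03]],.102))
# pan: white fit via viewed extremes
print(ray([[230,247],[307,247],[268,216],[268,279]],D,.074).round(3),ray([[188,178],[252,178],[221,160],[221,196]],S,.074).round(3))
ims=cv2.imread("pics/scene0.png")[145:215,175:270]; imd=cv2.imread("pics/side0.png")[205:300,220:320]
o=np.hstack([cv2.resize(ims,(400,295),interpolation=2),cv2.resize(imd,(310,295),interpolation=2)]);cv2.imwrite("pics/pan.png",o)
E
```

```text
[[0.676 0.104 0.102]
 [0.514 0.077 0.102]
 [0.487 0.282 0.102]
 [0.646 0.305 0.102]]
[[0.488 0.28  0.102]
 [0.647 0.299 0.102]
 [0.674 0.096 0.102]
 [0.516 0.077 0.102]]
hinge [0.6626768  0.2024087  0.14076002] [-1.  -0.5  0.1  0.   0.4 -0.5 -0.8  0.  -1.  -0.2  0.1 -1.   0.8 -0.9
 -0.7 -0. ]
pull grip [[0.46960542 0.17505104 0.0965    ]]
tip [[313.43615069 209.08570094]] [(310.6, 207.2), (315.8, 211.0)] [[218.68614398 151.9359411 ]] [(218.4090909090909, 150.04545454545456), (219.13636363636363, 154.95454545454544)]
scoop [ 0.57454214  0.17568078 -0.61667399] [-0.2  0.8  0.1  0.4 -0.1  2.3  0.5  2.2 -0.1  0.6  0.1  1.  -0.6  2.8
 -0.3  2.1]
grip [[0.52069892 0.21385023 0.132     ]]
[[ 0.478 -0.184  0.074]
 [ 0.69  -0.193  0.074]
 [ 0.59  -0.08   0.074]
 [ 0.576 -0.287  0.074]] [[ 0.688 -0.228  0.074]
 [ 0.5   -0.102  0.074]
 [ 0.538 -0.258  0.074]
 [ 0.638 -0.077  0.074]]
```

View pics/pan.png

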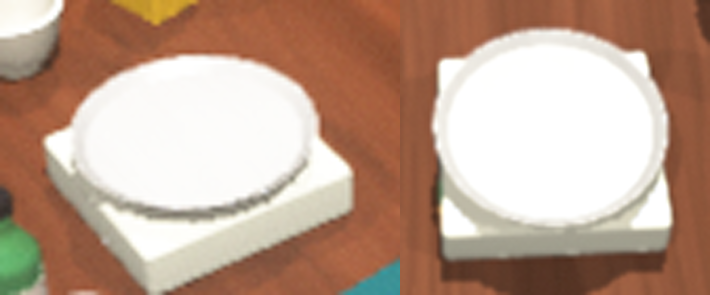

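Both views agree on the chest (about 1 px) and the pan (radius 0.105, centre about 0.584, -0.178). Next I'll write a planner and compute the approach to a point above the scoop's handle.

```bash
cat > plan.py <<'E'
from h import *
from workcell import bot
import json
def plan(wps, p=None, r=None):
    """wps: list of (pos, rpy, nrows); prints uniform tool-frame rows from the present pose"""
    s=bot.observe(); p=np.array(s["position"]) if p is None else np.array(p)
    r=R.from_euler('xyz',s["tool_rot"] if r is None else r)
    for q,e,n in wps:
        q=np.array(q); t=R.from_euler('xyz',e); w=(r.inv()*t).as_rotvec(); D=[];W=[]
        for k in range(n):
            a=r*R.from_rotvec(w*k/n); D.append((a.inv().apply((q-p)/n)/.8).round(4).tolist()); W.append((w/n/np.pi).round(4).tolist())
        print(json.dumps(D),json.dumps(W), "mm/row %.1f deg/row %.2f"%(np.linalg.norm(q-p)/n*1e3,np.degrees(np.linalg.norm(w))/n)); p,r=q,t
E
python3 - <<'E'
from plan import *
S=calibration("scene")
t=np.linspace(0,2*np.pi,40); C=np.c_[.584+.105*np.cos(t),-.178+.105*np.sin(t),0*t+.074]
q=proj(C,S);print(q.min(0),q.max(0),"seen 192..251,158..196"); print("weight",ray([[209,208]],calibration("side"),.03))
plan([((.521,.214,.23),(np.pi,0,2.525),18)])
E
```

```text
[190.8881101  158.08568096] [250.05594037 194.24350558] seen 192..251,158..196
weight [[ 0.41045462 -0.00650066  0.03      ]]
[[-0.0306, -0.019, 0.0001], [-0.031, -0.0185, 0.0001], [-0.0313, -0.0179, 0.0001], [-0.0316, -0.0173, 0.0001], [-0.0319, -0.0167, 0.0001], [-0.0323, -0.0161, 0.0001], [-0.0325, -0.0155, 0.0001], [-0.0328, -0.0149, 0.0001], [-0.0331, -0.0143, 0.0001], [-0.0334, -0.0137, 0.0001], [-0.0336, -0.0131, 0.0001], [-0.0338, -0.0124, 0.0001], [-0.0341, -0.0118, 0.0001], [-0.0343, -0.0112, 0.0001], [-0.0345, -0.0105, 0.0001], [-0.0347, -0.0099, 0.0001], [-0.0349, -0.0092, 0.0001], [-0.035, -0.0086, 0.0001]] [[-0.0, 0.0, 0.0059], [-0.0, 0.0, 0.0059], [-0.0, 0.0, 0.0059], [-0.0, 0.0, 0.0059], [-0.0, 0.0, 0.0059], [-0.0, 0.0, 0.0059], [-0.0, 0.0, 0.0059], [-0.0, 0.0, 0.0059], [-0.0, 0.0, 0.0059], [-0.0, 0.0, 0.0059], [-0.0, 0.0, 0.0059], [-0.0, 0.0, 0.0059], [-0.0, 0.0, 0.0059], [-0.0, 0.0, 0.0059], [-0.0, 0.0, 0.0059], [-0.0, 0.0, 0.0059], [-0.0, 0.0, 0.0059], [-0.0, 0.0, 0.0059]] mm/row 28.8 deg/row 1.07
```

Call:
move_arm(jaw=[0, 0, 0, 0, 0, 0, 0, 0, 0, 0], dp=[[-0.0306, -0.019, 0], [-0.031, -0.0185, 0], [-0.0313, -0.0179, 0], [-0.0316, -0.0173, 0], [-0.0319, -0.0167, 0], [-0.0323, -0.0161, 0], [-0.0325, -0.0155, 0], [-0.0328, -0.0149, 0], [-0.0331, -0.0143, 0], [-0.0334, -0.0137, 0]], rotation=[[0, 0, 0.0059], [0, 0, 0.0059], [0, 0, 0.0059], [0, 0, 0.0059], [0, 0, 0.0059], [0, 0, 0.0059], [0, 0, 0.0059], [0, 0, 0.0059], [0, 0, 0.0059], [0, 0, 0.0059]], squeeze=50)

```text
clock: 1.35
position: [0.3675, 0.3847, 0.2313]
tool_rot: [-3.141, -0.0, 2.673]
force: [-0.2, 0.4, 0.5]
grip_width: 0.0856
```

Call:
move_arm(jaw=[0, 0, 0, 0, 0, 0, 0, 0, 0, 0], dp=[[-0.0336, -0.0131, 0], [-0.0338, -0.0124, 0], [-0.0341, -0.0118, 0], [-0.0343, -0.0112, 0], [-0.0345, -0.0105, 0], [-0.0347, -0.0099, 0], [-0.0349, -0.0092, 0], [-0.035, -0.0086, 0], [0, 0, 0], [0, 0, 0]], rotation=[[0, 0, 0.0059], [0, 0, 0.0059], [0, 0, 0.0059], [0, 0, 0.0059], [0, 0, 0.0059], [0, 0, 0.0059], [0, 0, 0.0059], [0, 0, 0.0059], [0, 0, 0], [0, 0, 0]])

```text
clock: 2.6
position: [0.5208, 0.2146, 0.2312]
tool_rot: [-3.141, -0.0, 2.526]
force: [-0.5, 0.5, 0.8]
grip_width: 0.0852
```

```bash
python3 - <<'E'
from plan import *
from workcell import grab_frame
s=bot.observe();print(s["clock"],s["position"],s["tool_rot"],s["qpos"].round(2))
c=calibration("wrist"); im=grab_frame("wrist"); np.save("wc.npy",c["T"]); print(c)
for p,z,y,L in (((.5745,.1757,-.617),.102,0,[[-.126,0,.03],[-.066,0,.03],[-.04,0,.03],[.04,.028,0],[.04,-.028,0],[-.04,.028,0],[-.04,-.028,0]]),((.6627,.2024,.1408),.102,0,[[-.165,.103,0],[-.165,-.103,0],[-.222,0,0],[0,.103,0]])):
    u=proj(place(p,L,z),c); print(u.round(0).tolist())
    for a in u: cv2.circle(im,tuple(int(v) for v in a.round()),2,(255,0,255),-1)
cv2.imwrite("pics/w1.png",cv2.resize(im,(768,576)))
E
```

```text
2.6 [0.52081213 0.21464428 0.23119535] [-3.14148873e+00 -4.86601166e-04  2.52636243e+00] [-0.61  0.43  0.16  1.77 -0.08  0.95  0.53]
{'camera_matrix': array([[270.82675407,   0.        , 256.60383761],
       [  0.        , 270.82675407, 194.2435427 ],
       [  0.        ,   0.        ,   1.        ]]), 'dist': array([0.01435984, 0.        , 0.        , 0.        , 0.        ]), 'T': array([[ 0.57702424,  0.7825171 ,  0.23390172,  0.46116843],
       [ 0.81672592, -0.55238365, -0.16682649,  0.25569949],
       [-0.00134109,  0.28729653, -0.95784075,  0.37209135],
       [ 0.        ,  0.        ,  0.        ,  1.        ]])}
[[257.0, 128.0], [257.0, 195.0], [257.0, 221.0], [281.0, 276.0], [232.0, 276.0], [283.0, 210.0], [231.0, 210.0]]
[[293.0, 118.0], [153.0, 250.0], [177.0, 149.0], [393.0, 233.0]]
```

View pics/w1.png

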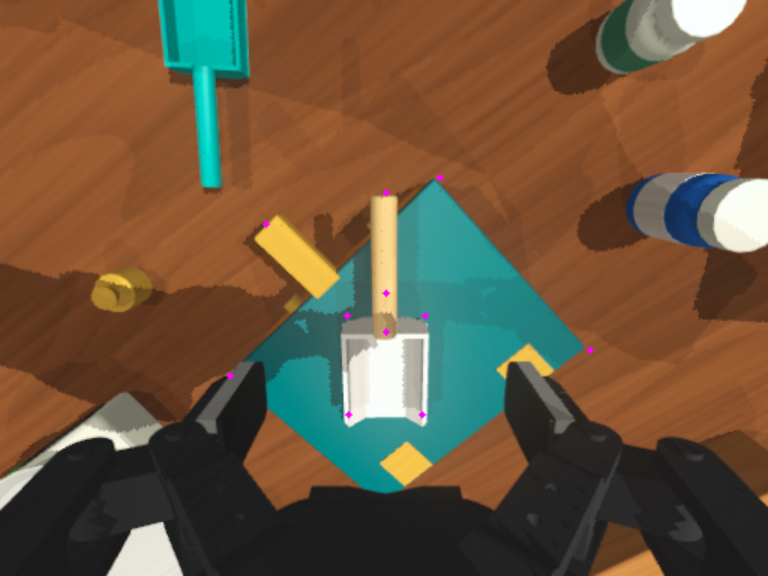

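The predicted points land on the wrist picture within about 2 mm. The scoop sits about 2 mm further along its own +x, so I'll correct for that as I descend, then grip.

Call:
move_arm(jaw=[0, 0, 0, 0, 0, 0, 0, 0], dp=[[-0.0025, 0, 0.03], [0, 0, 0.03], [0, 0, 0.03], [0, 0, 0.025], [0, 0, 0.015], [0, 0, 0.0145], [0, 0, 0], [0, 0, 0]], rotation=[[0, 0, 0], [0, 0, 0], [0, 0, 0], [0, 0, 0], [0, 0, 0], [0, 0, 0], [0, 0, 0], [0, 0, 0]])

```text
clock: 3.65
position: [0.5231, 0.2135, 0.1162]
tool_rot: [3.141, 0.0, 2.526]
force: [0.1, -0.3, -0.2]
grip_width: 0.0853
```

Call:
move_arm(jaw=[255, 255, 255, 255, 255, 255, 255, 255, 255, 255], dp=[[0, 0, 0], [0, 0, 0], [0, 0, 0], [0, 0, 0], [0, 0, 0], [0, 0, 0], [0, 0, 0], [0, 0, 0], [0, 0, 0], [0, 0, 0]], rotation=[[0, 0, 0], [0, 0, 0], [0, 0, 0], [0, 0, 0], [0, 0, 0], [0, 0, 0], [0, 0, 0], [0, 0, 0], [0, 0, 0], [0, 0, 0]], squeeze=50)

```text
clock: 4.9
position: [0.5228, 0.2134, 0.1157]
tool_rot: [-3.142, -0.0, 2.526]
force: [-1.5, 1.5, 5.3]
grip_width: 0.0142
```

Call:
move_arm(jaw=[255, 255, 255, 255, 255, 255, 255, 255], dp=[[0, 0, -0.005], [0, 0, -0.015], [0, 0, -0.025], [0, 0, -0.03], [0, 0, -0.03], [0, 0, -0.02], [0, 0, 0], [0, 0, 0]], rotation=[[0, 0, 0], [0, 0, 0], [0, 0, 0], [0, 0, 0], [0, 0, 0], [0, 0, 0], [0, 0, 0], [0, 0, 0]])

```text
clock: 5.9
position: [0.5225, 0.2132, 0.215]
tool_rot: [-3.141, -0.0, 2.526]
force: [0.3, 0.4, -2.5]
grip_width: 0.014
```

```bash
python3 - <<'E'
from plan import *
s=bot.observe();print(s["position"],s["tool_rot"],s["force"],s["grip_width"])
plan([((.531,-.139,.21),(np.pi,0,2.526),18)])
E
```

```text
[0.52250696 0.21319875 0.215011  ] [-3.14074657e+00 -4.30923269e-04  2.52615696e+00] [ 0.28121636  0.42742506 -2.50860546] 0.013971449829177555
[[-0.0146, -0.0196, 0.0004], [-0.0146, -0.0196, 0.0004], [-0.0146, -0.0196, 0.0004], [-0.0146, -0.0196, 0.0004], [-0.0146, -0.0196, 0.0004], [-0.0146, -0.0196, 0.0004], [-0.0146, -0.0196, 0.0004], [-0.0146, -0.0196, 0.0004], [-0.0146, -0.0196, 0.0004], [-0.0146, -0.0196, 0.0004], [-0.0146, -0.0196, 0.0004], [-0.0146, -0.0196, 0.0004], [-0.0146, -0.0196, 0.0004], [-0.0146, -0.0196, 0.0004], [-0.0146, -0.0196, 0.0004], [-0.0146, -0.0196, 0.0003], [-0.0146, -0.0196, 0.0003], [-0.0146, -0.0196, 0.0003]] [[-0.0, -0.0, 0.0], [-0.0, -0.0, 0.0], [-0.0, -0.0, 0.0], [-0.0, -0.0, 0.0], [-0.0, -0.0, 0.0], [-0.0, -0.0, 0.0], [-0.0, -0.0, 0.0], [-0.0, -0.0, 0.0], [-0.0, -0.0, 0.0], [-0.0, -0.0, 0.0], [-0.0, -0.0, 0.0], [-0.0, -0.0, 0.0], [-0.0, -0.0, 0.0], [-0.0, -0.0, 0.0], [-0.0, -0.0, 0.0], [-0.0, -0.0, 0.0], [-0.0, -0.0, 0.0], [-0.0, -0.0, 0.0]] mm/row 19.6 deg/row 0.00
```

Call:
move_arm(jaw=[255, 255, 255, 255, 255, 255, 255, 255, 255, 255], dp=[[-0.007, -0.01, 0], [-0.0146, -0.0196, 0], [-0.0146, -0.0196, 0], [-0.0146, -0.0196, 0], [-0.0146, -0.0196, 0], [-0.0146, -0.0196, 0], [-0.0146, -0.0196, 0], [-0.0146, -0.0196, 0], [-0.0146, -0.0196, 0], [-0.0146, -0.0196, 0]], rotation=[[0, 0, 0], [0, 0, 0], [0, 0, 0], [0, 0, 0], [0, 0, 0], [0, 0, 0], [0, 0, 0], [0, 0, 0], [0, 0, 0], [0, 0, 0]])

```text
clock: 7.15
position: [0.5271, 0.0263, 0.2157]
tool_rot: [-3.142, 0.0, 2.526]
force: [-0.1, -0.3, -0.8]
grip_width: 0.014
```

Call:
move_arm(jaw=[255, 255, 255, 255, 255, 255, 255, 255, 255, 255], dp=[[-0.0146, -0.0196, 0], [-0.0146, -0.0196, 0], [-0.0146, -0.0196, 0], [-0.0146, -0.0196, 0], [-0.0146, -0.0196, 0], [-0.0146, -0.0196, 0], [-0.0146, -0.0196, 0], [-0.0146, -0.0196, 0], [-0.0076, -0.0096, 0], [0, 0, 0]], rotation=[[0, 0, 0], [0, 0, 0], [0, 0, 0], [0, 0, 0], [0, 0, 0], [0, 0, 0], [0, 0, 0], [0, 0, 0], [0, 0, 0], [0, 0, 0]])

```text
clock: 8.4
position: [0.5314, -0.1391, 0.2156]
tool_rot: [-3.141, -0.0, 2.525]
force: [0.1, 0.1, -2.0]
grip_width: 0.0143
```

```bash
python3 - <<'E'
from plan import *
from workcell import grab_frame
s=bot.observe();print(s["clock"],s["position"],s["tool_rot"],s["force"],s["grip_width"])
c=calibration("wrist"); im=grab_frame("wrist"); d=grab_frame("side")
t=np.linspace(0,2*np.pi,60)
for r,z in((.105,.074),(.09,.064)):
  for a in proj(np.c_[.584+r*np.cos(t),-.178+r*np.sin(t),0*t+z],c): cv2.circle(im,tuple(int(v) for v in a.round()),1,(255,0,255),-1)
im=im[100:340,120:400]; d=d[150:290,180:343]
cv2.imwrite("pics/w2.png",np.hstack([cv2.resize(im,(400,343),interpolation=2),cv2.resize(d,(400,343),interpolation=2)]))
E
```

```text
8.4 [ 0.53140276 -0.13907487  0.21562421] [-3.14147936e+00 -8.21721021e-05  2.52518155e+00] [ 0.13998811  0.13191066 -1.96995033] 0.014252263889878622
```

View pics/w2.png

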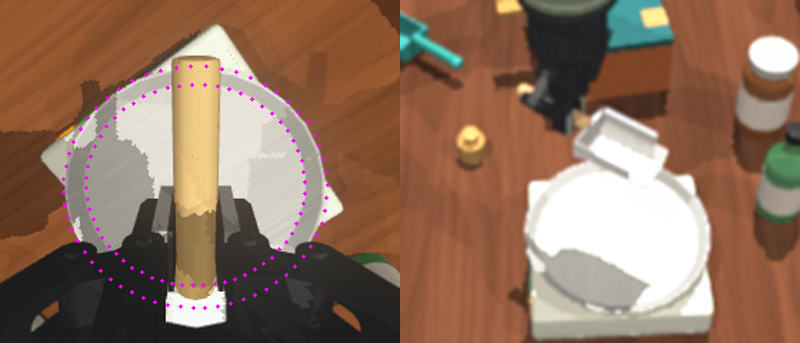

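```bash
python3 - <<'E'
from plan import *
s=bot.observe(); c=calibration("wrist"); d=calibration("side")
p=np.array(s["position"])+[0,0,.0165]; yaw=s["tool_rot"][2]+np.pi
for deg in(-10,-5,0,5,10):
    M=R.from_euler('z',yaw)*R.from_euler('y',deg,degrees=True)
    L=np.array([[-.060,0,.008],[-.060,0,-.008],[.106,-.028,-.03],[.106,.028,-.03],[.026,-.028,-.03]])
    P=M.apply(L)+p
    print(deg,proj(P[:2],c).round(1).tolist(),proj(P[2:],d).round(1).tolist())
E
```

```text
-10 [[258.9, 140.0], [258.7, 142.5]] [[280.0, 225.1], [291.2, 209.9], [252.6, 214.8]]
-5 [[259.0, 141.1], [258.8, 140.8]] [[279.3, 227.2], [290.5, 212.1], [251.9, 215.0]]
0 [[259.1, 143.5], [258.9, 139.9]] [[278.3, 229.0], [289.5, 214.0], [251.0, 215.2]]
5 [[259.2, 147.2], [258.9, 140.0]] [[277.1, 230.7], [288.2, 215.7], [250.1, 215.2]]
10 [[259.3, 152.3], [259.0, 141.1]] [[275.6, 232.1], [286.7, 217.2], [249.2, 215.2]]
```

The rim overlay matches and the scoop looks level. Now lowering to about 6 mm above the floor.

Call:
move_arm(jaw=[255, 255, 255, 255, 255, 255, 255, 255, 255], dp=[[0, 0, 0.015], [0, 0, 0.03], [0, 0, 0.035], [0, 0, 0.035], [0, 0, 0.025], [0, 0, 0.015], [0, 0, 0.009], [0, 0, 0], [0, 0, 0]], rotation=[[0, 0, 0], [0, 0, 0], [0, 0, 0], [0, 0, 0], [0, 0, 0], [0, 0, 0], [0, 0, 0], [0, 0, 0], [0, 0, 0]])

```text
clock: 9.62
position: [0.5319, -0.1386, 0.0851]
tool_rot: [3.141, 0.001, 2.526]
force: [0.6, -0.4, -1.5]
grip_width: 0.0141
```

Call:
move_arm(jaw=[255, 255, 255, 255, 255], dp=[[0, 0, 0.0015], [0, 0, 0.0015], [0, 0, 0.0012], [0, 0, 0], [0, 0, 0]], rotation=[[0, 0, 0], [0, 0, 0], [0, 0, 0], [0, 0, 0], [0, 0, 0]])

```text
clock: 10.25
position: [0.5316, -0.1385, 0.0812]
tool_rot: [-3.142, 0.0, 2.526]
force: [0.3, 0.2, -1.8]
grip_width: 0.0143
```

Call:
move_arm(jaw=[255, 255, 255, 255, 255], dp=[[0, 0, 0.0012], [0, 0, 0.0012], [0, 0, 0.001], [0, 0, 0], [0, 0, 0]], rotation=[[0, 0, 0], [0, 0, 0], [0, 0, 0], [0, 0, 0], [0, 0, 0]])

```text
clock: 10.88
position: [0.5316, -0.1385, 0.0785]
tool_rot: [-3.142, 0.0, 2.526]
force: [-0.3, 0.5, -2.1]
grip_width: 0.0145
```

Call:
move_arm(jaw=[255, 255, 255, 255], dp=[[0, 0, 0.0008], [0, 0, 0.0008], [0, 0, 0], [0, 0, 0]], rotation=[[0, 0, 0], [0, 0, 0], [0, 0, 0], [0, 0, 0]])

```text
clock: 11.38
position: [0.5314, -0.1383, 0.0776]
tool_rot: [3.141, -0.0, 2.526]
force: [-4.5, 2.8, 11.0]
grip_width: 0.0141
```

Contact reached at the expected height. Releasing, then lifting straight up.

Call:
move_arm(jaw=[255, 200, 150, 80, 0, 0, 0, 0, 0], dp=[[0, 0, -0.0006], [0, 0, 0], [0, 0, 0], [0, 0, 0], [0, 0, 0], [0, 0, 0], [0, 0, 0], [0, 0, 0], [0, 0, 0]], rotation=[[0, 0, 0], [0, 0, 0], [0, 0, 0], [0, 0, 0], [0, 0, 0], [0, 0, 0], [0, 0, 0], [0, 0, 0], [0, 0, 0]])

```text
clock: 12.5
position: [0.5315, -0.1385, 0.0776]
tool_rot: [-3.142, 0.0, 2.526]
force: [-0.4, 0.1, 0.3]
grip_width: 0.0856
```

Call:
move_arm(jaw=[0, 0, 0, 0, 0, 0, 0], dp=[[0, 0, -0.01], [0, 0, -0.03], [0, 0, -0.04], [0, 0, -0.04], [0, 0, -0.04], [0, 0, -0.02], [0, 0, 0]], rotation=[[0, 0, 0], [0, 0, 0], [0, 0, 0], [0, 0, 0], [0, 0, 0], [0, 0, 0], [0, 0, 0]])

```text
clock: 13.38
position: [0.5319, -0.1385, 0.2224]
tool_rot: [3.141, 0.001, 2.526]
force: [-0.3, -0.3, -0.2]
grip_width: 0.0849
```

```bash
python3 - <<'E'
from plan import *
from workcell import grab_frame
s=bot.observe();print(s["clock"],s["position"],s["tool_rot"],s["qpos"].round(2),s["grip_width"])
c=calibration("wrist"); im=grab_frame("wrist"); d=grab_frame("side")
t=np.linspace(0,2*np.pi,60)
for r,z in((.105,.074),(.004,.064)):
  for a in proj(np.c_[.584+r*np.cos(t),-.178+r*np.sin(t),0*t+z],c): cv2.circle(im,tuple(int(v) for v in a.round()),1,(255,0,255),-1)
im=im[60:340,100:427]; d=d[150:290,180:343]
cv2.imwrite("pics/w3.png",np.hstack([cv2.resize(im,(400,343),interpolation=2),cv2.resize(d,(400,343),interpolation=2)]))
# lid: above the pull
plan([((.4696,.1751,.24),(np.pi,0,.1408+np.pi),18)])
E
```

```text
13.375 [ 0.53189972 -0.13853654  0.22235757] [3.14079575e+00 1.36075846e-03 2.52619476e+00] [-0.03  0.42  0.23  1.82 -0.12  0.91  1.22] 0.08490728607183388
[[0.0161, 0.0153, -0.0013], [0.0154, 0.016, -0.0013], [0.0147, 0.0166, -0.0013], [0.014, 0.0172, -0.0013], [0.0133, 0.0178, -0.0013], [0.0125, 0.0183, -0.0013], [0.0117, 0.0188, -0.0013], [0.0109, 0.0193, -0.0013], [0.0101, 0.0197, -0.0013], [0.0093, 0.0202, -0.0013], [0.0084, 0.0205, -0.0013], [0.0075, 0.0209, -0.0013], [0.0067, 0.0212, -0.0013], [0.0058, 0.0214, -0.0013], [0.0049, 0.0216, -0.0013], [0.004, 0.0218, -0.0013], [0.003, 0.022, -0.0013], [0.0021, 0.0221, -0.0013]] [[-0.0, -0.0, -0.0134], [-0.0, -0.0, -0.0134], [-0.0, -0.0, -0.0134], [-0.0, -0.0, -0.0134], [-0.0, -0.0, -0.0134], [-0.0, -0.0, -0.0134], [-0.0, -0.0, -0.0134], [-0.0, -0.0, -0.0134], [-0.0, -0.0, -0.0134], [-0.0, -0.0, -0.0134], [-0.0, -0.0, -0.0134], [-0.0, -0.0, -0.0134], [-0.0, -0.0, -0.0134], [-0.0, -0.0, -0.0134], [-0.0, -0.0, -0.0134], [-0.0, -0.0, -0.0134], [-0.0, -0.0, -0.0134], [-0.0, -0.0, -0.0134]] mm/row 17.8 deg/row 2.41
```

View pics/w3.png

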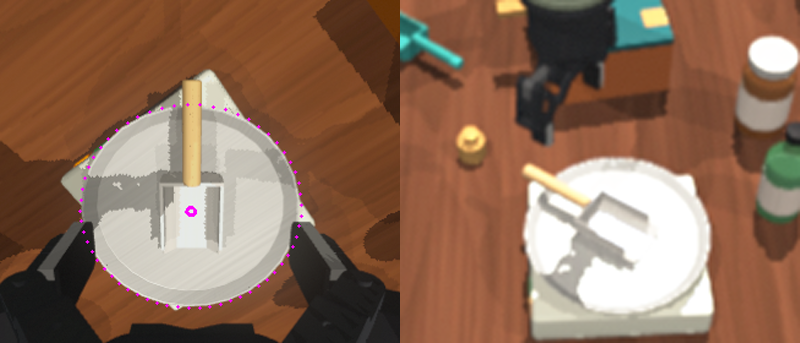

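The scoop rests level on its bowl, about 3 mm from the pan's centre. Now going to the lid pull.

Call:
move_arm(jaw=[0, 0, 0, 0, 0, 0, 0, 0, 0, 0], dp=[[0.0161, 0.0153, -0.0013], [0.0154, 0.016, -0.0013], [0.0147, 0.0166, -0.0013], [0.014, 0.0172, -0.0013], [0.0133, 0.0178, -0.0013], [0.0125, 0.0183, -0.0013], [0.0117, 0.0188, -0.0013], [0.0109, 0.0193, -0.0013], [0.0101, 0.0197, -0.0013], [0.0093, 0.0202, -0.0013]], rotation=[[0, 0, -0.0134], [0, 0, -0.0134], [0, 0, -0.0134], [0, 0, -0.0134], [0, 0, -0.0134], [0, 0, -0.0134], [0, 0, -0.0134], [0, 0, -0.0134], [0, 0, -0.0134], [0, 0, -0.0134]])

```text
clock: 14.72
position: [0.4971, 0.0368, 0.2321]
tool_rot: [-3.142, 0.0, 2.95]
force: [0.5, 0.2, 0.6]
grip_width: 0.0858
```

Call:
move_arm(jaw=[0, 0, 0, 0, 0, 0, 0, 0, 0, 0], dp=[[0.0084, 0.0205, -0.0013], [0.0075, 0.0209, -0.0013], [0.0067, 0.0212, -0.0013], [0.0058, 0.0214, -0.0013], [0.0049, 0.0216, -0.0013], [0.004, 0.0218, -0.0013], [0.003, 0.022, -0.0013], [0.0021, 0.0221, -0.0013], [0, 0, 0], [0, 0, 0]], rotation=[[0, 0, -0.0134], [0, 0, -0.0134], [0, 0, -0.0134], [0, 0, -0.0134], [0, 0, -0.0134], [0, 0, -0.0134], [0, 0, -0.0134], [0, 0, -0.0134], [0, 0, 0], [0, 0, 0]])

```text
clock: 15.98
position: [0.4699, 0.1745, 0.2403]
tool_rot: [-3.141, -0.0, -3.0]
force: [-0.1, -0.8, -0.3]
grip_width: 0.0857
```

```bash
python3 - <<'E'
from plan import *
from workcell import grab_frame
s=bot.observe();print(s["clock"],s["position"],s["tool_rot"],s["qpos"].round(2))
c=calibration("wrist"); im=grab_frame("wrist")
L=[[-.222,.012,.001],[-.222,-.012,.001],[-.167,.012,.001],[-.167,-.012,.001],[-.165,.103,0],[-.165,-.103,0],[-.198,0,.001]]
for a in proj(place((.6627,.2024,.1408),L,.102),c): cv2.circle(im,tuple(int(v) for v in a.round()),1,(255,0,255),-1)
cv2.imwrite("pics/w4.png",cv2.resize(im[60:320,80:430],None,fx=2,fy=2,interpolation=2))
plan([((.4667,.1746,.080),(np.pi,0,.1408+np.pi),8)])
E
```

```text
15.975 [0.46985259 0.17454723 0.24027557] [-3.14127755e+00 -8.82505811e-05 -2.99988243e+00] [-0.45  0.31 -0.03  1.91  0.01  0.92  1.23]
[[0.0005, 0.0001, 0.025], [0.0005, 0.0001, 0.025], [0.0005, 0.0001, 0.025], [0.0005, 0.0001, 0.025], [0.0005, 0.0001, 0.025], [0.0005, 0.0001, 0.025], [0.0005, 0.0001, 0.025], [0.0005, 0.0001, 0.025]] [[-0.0, -0.0, 0.0], [-0.0, -0.0, 0.0], [-0.0, -0.0, 0.0], [-0.0, -0.0, 0.0], [-0.0, -0.0, 0.0], [-0.0, -0.0, 0.0], [-0.0, -0.0, 0.0], [-0.0, -0.0, 0.0]] mm/row 20.0 deg/row 0.00
```

View pics/w4.png

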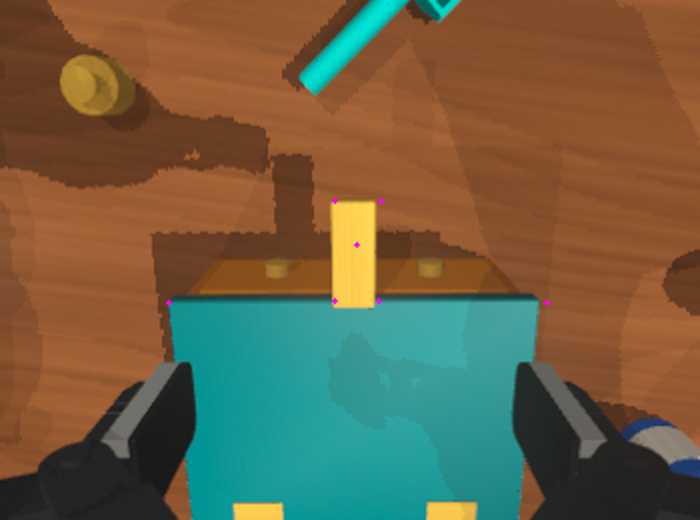

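The chest is about 1–2 mm off my fit, toward the image left (−y). I'll correct for that, descend and grip.

Call:
move_arm(jaw=[0, 0, 0, 0, 0, 0, 0, 0, 0, 0], dp=[[0.0027, -0.0007, 0.02], [0.0027, -0.0007, 0.03], [0, 0, 0.03], [0, 0, 0.03], [0, 0, 0.03], [0, 0, 0.025], [0, 0, 0.02], [0, 0, 0.015], [0, 0, 0], [0, 0, 0]], rotation=[[0, 0, 0], [0, 0, 0], [0, 0, 0], [0, 0, 0], [0, 0, 0], [0, 0, 0], [0, 0, 0], [0, 0, 0], [0, 0, 0], [0, 0, 0]])

```text
clock: 17.27
position: [0.466, 0.1733, 0.0808]
tool_rot: [3.141, 0.001, -2.999]
force: [0.7, 0.0, 0.8]
grip_width: 0.0852
```

Call:
move_arm(jaw=[255, 255, 255, 255, 255, 255, 255, 255, 255, 255], dp=[[0, 0, 0], [0, 0, 0], [0, 0, 0], [0, 0, 0], [0, 0, 0], [0, 0, 0], [0, 0, 0], [0, 0, 0], [0, 0, 0], [0, 0, 0]], rotation=[[0, 0, 0], [0, 0, 0], [0, 0, 0], [0, 0, 0], [0, 0, 0], [0, 0, 0], [0, 0, 0], [0, 0, 0], [0, 0, 0], [0, 0, 0]], squeeze=45)

```text
clock: 18.52
position: [0.4657, 0.1734, 0.0806]
tool_rot: [3.141, 0.0, -2.999]
force: [-1.2, 0.8, 5.9]
grip_width: 0.023
```

```bash
cat > arc.py <<'E'
from plan import *
H=np.array([.6617,.2006,.09]); yaw=.1408; Cz=R.from_euler('z',yaw); d=.0165; rad=.198
s=bot.observe(); print(s["clock"],s["position"],s["tool_rot"],s["force"],s["grip_width"])
def pose(th,k=.5):
    P=H+Cz.apply(R.from_euler('y',th).apply([-rad,0,.0065]))
    T=Cz*R.from_euler('y',k*th)*R.from_euler('xyz',[np.pi,0,np.pi])
    return P+T.apply([0,0,d]),T
if __name__=="__main__":
    N=40; th=np.radians(60)*np.arange(N+1)/N
    print(pose(0)[0],pose(0)[1].as_euler('xyz'),"end",pose(th[-1])[0],pose(th[-1])[1].as_euler('xyz'))
    D=[]
    for a,b in zip(th,th[1:]):
        p,T=pose(a);q,U=pose(b); D.append((T.inv().apply(q-p)/.8).round(4).tolist()); w=(T.inv()*U).as_rotvec()/np.pi
    for i in range(0,N,10): print(json.dumps(D[i:i+10]))
    print(w.round(5))
E
python3 arc.py
```

```text
18.525 [0.46570588 0.17342507 0.08061194] [ 3.14135074e+00  2.81781818e-04 -2.99905084e+00] [-1.21541076  0.75164627  5.896907  ] 0.023049718276482924
[0.4656594  0.17281362 0.08      ] [-3.14159265  0.         -3.00079265] end [0.5610848  0.18633902 0.25043361] [-3.14159265 -0.52359878 -3.00079265]
[[-0.0, 0.0, -0.0065], [-0.0001, -0.0, -0.0065], [-0.0002, 0.0, -0.0065], [-0.0003, -0.0, -0.0065], [-0.0004, 0.0, -0.0065], [-0.0005, 0.0, -0.0064], [-0.0005, 0.0, -0.0064], [-0.0006, -0.0, -0.0064], [-0.0007, -0.0, -0.0064], [-0.0008, -0.0, -0.0064]]
[[-0.0009, 0.0, -0.0064], [-0.001, -0.0, -0.0064], [-0.001, 0.0, -0.0064], [-0.0011, 0.0, -0.0063], [-0.0012, -0.0, -0.0063], [-0.0013, 0.0, -0.0063], [-0.0014, 0.0, -0.0063], [-0.0014, 0.0, -0.0063], [-0.0015, 0.0, -0.0062], [-0.0016, -0.0, -0.0062]]
[[-0.0017, 0.0, -0.0062], [-0.0018, 0.0, -0.0062], [-0.0019, -0.0, -0.0061], [-0.0019, -0.0, -0.0061], [-0.002, -0.0, -0.0061], [-0.0021, -0.0, -0.006], [-0.0022, 0.0, -0.006], [-0.0023, -0.0, -0.006], [-0.0023, -0.0, -0.0059], [-0.0024, 0.0, -0.0059]]
[[-0.0025, -0.0, -0.0059], [-0.0026, 0.0, -0.0058], [-0.0026, -0.0, -0.0058], [-0.0027, 0.0, -0.0058], [-0.0028, 0.0, -0.0057], [-0.0029, -0.0, -0.0057], [-0.0029, 0.0, -0.0056], [-0.003, -0.0, -0.0056], [-0.0031, 0.0, -0.0056], [-0.0032, 0.0, -0.0055]]
[-0.       0.00417  0.     ]
```

Call:
move_arm(jaw=[255, 255, 255, 255, 255, 255, 255, 255, 255, 255], dp=[[0, 0, -0.0065], [-0.0001, 0, -0.0065], [-0.0002, 0, -0.0065], [-0.0003, 0, -0.0065], [-0.0004, 0, -0.0065], [-0.0005, 0, -0.0064], [-0.0005, 0, -0.0064], [-0.0006, 0, -0.0064], [-0.0007, 0, -0.0064], [-0.0008, 0, -0.0064]], rotation=[[0, 0.0042, 0], [0, 0.0042, 0], [0, 0.0042, 0], [0, 0.0042, 0], [0, 0.0042, 0], [0, 0.0042, 0], [0, 0.0042, 0], [0, 0.0042, 0], [0, 0.0042, 0], [0, 0.0042, 0]])

```text
clock: 19.77
position: [0.4721, 0.1743, 0.1319]
tool_rot: [3.141, -0.132, -2.999]
force: [3.9, 4.6, -6.2]
grip_width: 0.0234
```

Call:
move_arm(jaw=[255, 255, 255, 255, 255, 255, 255, 255, 255, 255], dp=[[-0.0009, 0, -0.0064], [-0.001, 0, -0.0064], [-0.001, 0, -0.0064], [-0.0011, 0, -0.0063], [-0.0012, 0, -0.0063], [-0.0013, 0, -0.0063], [-0.0014, 0, -0.0063], [-0.0014, 0, -0.0063], [-0.0015, 0, -0.0062], [-0.0016, 0, -0.0062]], rotation=[[0, 0.0042, 0], [0, 0.0042, 0], [0, 0.0042, 0], [0, 0.0042, 0], [0, 0.0042, 0], [0, 0.0042, 0], [0, 0.0042, 0], [0, 0.0042, 0], [0, 0.0042, 0], [0, 0.0042, 0]])

```text
clock: 21.02
position: [0.4911, 0.1771, 0.1793]
tool_rot: [3.141, -0.265, -2.999]
force: [3.7, 5.4, -7.9]
grip_width: 0.0232
```

Call:
move_arm(jaw=[255, 255, 255, 255, 255, 255, 255, 255, 255, 255], dp=[[-0.0017, 0, -0.0062], [-0.0018, 0, -0.0062], [-0.0019, 0, -0.0061], [-0.0019, 0, -0.0061], [-0.002, 0, -0.0061], [-0.0021, 0, -0.006], [-0.0022, 0, -0.006], [-0.0023, 0, -0.006], [-0.0023, 0, -0.0059], [-0.0024, 0, -0.0059]], rotation=[[0, 0.0042, 0], [0, 0.0042, 0], [0, 0.0042, 0], [0, 0.0042, 0], [0, 0.0042, 0], [0, 0.0042, 0], [0, 0.0042, 0], [0, 0.0042, 0], [0, 0.0042, 0], [0, 0.0042, 0]])

```text
clock: 22.28
position: [0.5212, 0.1816, 0.2197]
tool_rot: [3.141, -0.398, -2.999]
force: [0.7, 4.9, -7.5]
grip_width: 0.0229
```

Call:
move_arm(jaw=[255, 255, 255, 255, 255, 255, 255, 255, 255, 255], dp=[[-0.0025, 0, -0.0059], [-0.0026, 0, -0.0058], [-0.0026, 0, -0.0058], [-0.0027, 0, -0.0058], [-0.0028, 0, -0.0057], [-0.0029, 0, -0.0057], [-0.0029, 0, -0.0056], [-0.003, 0, -0.0056], [-0.0031, 0, -0.0056], [-0.0032, 0, -0.0055]], rotation=[[0, 0.0042, 0], [0, 0.0042, 0], [0, 0.0042, 0], [0, 0.0042, 0], [0, 0.0042, 0], [0, 0.0042, 0], [0, 0.0042, 0], [0, 0.0042, 0], [0, 0.0042, 0], [0, 0.0042, 0]])

```text
clock: 23.52
position: [0.5609, 0.1875, 0.2507]
tool_rot: [3.14, -0.53, -2.998]
force: [-0.5, 6.4, -6.5]
grip_width: 0.0234
```

```bash
python3 - <<'E'
from arc import *
from workcell import grab_frame
P=np.array(s["position"])-R.from_euler('xyz',s["tool_rot"]).apply([0,0,d])
v=Cz.inv().apply(P-H); print("chest-frame grip",v,"radius",np.hypot(v[0],v[2]),"angle",np.degrees(np.arctan2(v[2],-v[0])-np.arctan2(.0065,rad)))
a=grab_frame("scene"); b=grab_frame("side"); S=calibration("scene");D=calibration("side")
def lid(deg):
    L=np.array([[0,-.103,.012],[-.165,-.103,.012],[-.165,.103,.012],[0,.103,.012],[-.165,.103,0],[-.165,-.103,0]]); return Cz.apply(R.from_euler('y',deg,degrees=True).apply(L))+H
np.save("a.npy",a)
for im,c in((a,S),(b,D)):
  print([ (g,proj(lid(g),c).round(1).tolist()) for g in (54,60,66)])
a=a[150:290,200:360];b=b[90:230,190:330]
cv2.imwrite("pics/f.png",np.hstack([cv2.resize(a,None,fx=2.6,fy=2.6,interpolation=2),cv2.resize(b,None,fx=2.6,fy=2.6,interpolation=2)]))
E
```

```text
23.525 [0.56089538 0.1875219  0.25066021] [ 3.14013575 -0.53040423 -2.99806939] [-0.5311286   6.36504151 -6.5213329 ] 0.023379475032736862
chest-frame grip [-0.0932953   0.00119646  0.17489314] radius 0.1982211522591263 angle 60.04243059650286
[(54, [[235.1, 227.3], [258.7, 179.3], [309.2, 214.9], [281.7, 266.5], [311.6, 215.1], [261.2, 179.9]]), (60, [[235.0, 227.6], [254.7, 179.2], [305.3, 215.1], [281.5, 266.8], [308.0, 215.0], [257.4, 179.4]]), (66, [[234.9, 228.0], [250.4, 179.7], [301.1, 216.0], [281.4, 267.2], [304.0, 215.5], [253.4, 179.5]])]
[(54, [[294.3, 166.2], [265.7, 138.0], [252.9, 97.1], [279.8, 126.0], [250.0, 99.3], [262.4, 140.2]]), (60, [[294.5, 166.4], [270.8, 135.1], [257.5, 94.5], [280.0, 126.2], [254.3, 96.4], [267.3, 137.1]]), (66, [[294.6, 166.7], [276.3, 132.7], [262.3, 92.2], [280.1, 126.4], [259.0, 93.8], [272.5, 134.4]])]
```

View pics/f.png

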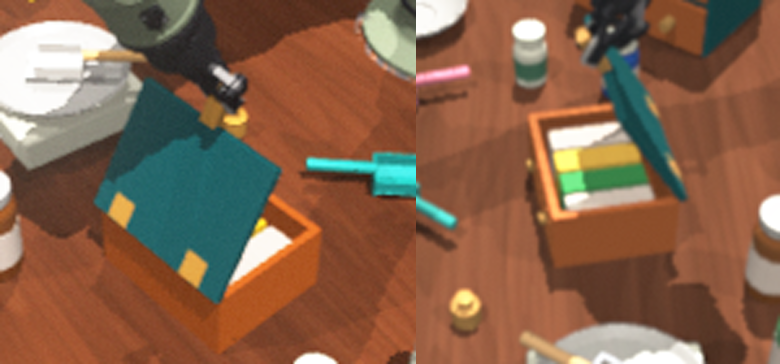

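The images and kinematics agree on about 60°, with the scoop still on the pan. I'll hold for one second to check it's stable, then hand in.

Call:
move_arm(jaw=[255, 255, 255, 255, 255, 255, 255, 255], dp=[[0, 0, 0], [0, 0, 0], [0, 0, 0], [0, 0, 0], [0, 0, 0], [0, 0, 0], [0, 0, 0], [0, 0, 0]], rotation=[[0, 0, 0], [0, 0, 0], [0, 0, 0], [0, 0, 0], [0, 0, 0], [0, 0, 0], [0, 0, 0], [0, 0, 0]])

```text
clock: 24.62
position: [0.5608, 0.1876, 0.2506]
tool_rot: [3.14, -0.53, -2.998]
force: [-0.8, 7.4, -6.1]
grip_width: 0.0226
```

```bash
python3 - <<'E'
from arc import *
from workcell import workorder, grab_frame
P=np.array(s["position"])-R.from_euler('xyz',s["tool_rot"]).apply([0,0,d]); v=Cz.inv().apply(P-H)
g=np.degrees(np.arctan2(v[2],-v[0])-np.arctan2(.0065,rad)); x=cv2.absdiff(grab_frame("scene"),np.load("a.npy"))[150:290,200:360].max()
print(g,"image change",x)
if abs(g-60)<2 and s["grip_width"]>.02: print(workorder.job_done())
E
```

```text
24.625 [0.56080102 0.18755742 0.25055954] [ 3.14012929 -0.52985041 -2.99808861] [-0.84237247  7.35758991 -6.09002332] 0.022587084455347767
60.00478852085604 image change 31
the job is handed in; nothing more can be done
None
```

I set the scoop down on the scale pan with the lid still shut, then raised the lid by its brass pull. I handed the job in at about 24.7 s with the arm still gripping the pull and holding the lid open.

- **Scoop:** I lowered it until it touched the pan at the expected height (about 11 N) before letting go. The pictures show it level on its bowl, about 3 mm from the pan's middle.
- **Lid angle:** the arm's pose gave 60.0° after a one-second still hold. The scene picture agreed, at roughly 58–60°. In the side view the gripper hid one corner of the lid, so I did not take an angle from it.
- **Forces:** the highest reading I saw at the end of a move was about 12 N. I did not see values in between.
- **Bystanders:** my paths stayed clear of all of them. Those in the later pictures (both back bottles, the white bottle, the brass weight and the look-alikes) looked undisturbed. I did not recheck the carton, the mortar or, in full, the blue bottle.
- **Last image check:** comparing the chest area before and after the hold showed a largest pixel change of 31. I took that as noise, because the arm's pose moved only about 0.1 mm, but I did not view that final frame.

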